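Fit the tool-rest carriage to the lathe bed

ROBOT

A 6-joint arm with a two-finger parallel gripper is mounted at the origin on the work surface. World frame = base frame: x ahead of the robot, y to its left, z up, the work surface at z = 0. Lengths are in m, angles in rad, forces in N, time in s.
With the tool pointing down it reaches from about 0.3 to 1 m from the base axis. Payload 5.1 kg.
Tool frame: the origin (TCP) lies on the centre line of the jaws, within the pads' length; the fingertips stand 19 mm ahead of it and the grasp point (between the pads) is the TCP (robot.nose_length is the distance from the TCP to the fingertips, in m); z points along the fingers, y is the line along which they close (so a half turn about z gives the same grasp; the last joint's range is limited). The gripper opens to 95 mm and grips with 3 to 60 N. Pads are 20 mm wide; open, the fingers measure 119 mm over their backs; the gripper's body (75 mm by 180 mm) begins 59 mm behind the grasp point.
Start: joints at [1.057, 0.124, 1.65, -0, 1.367, -0.083], TCP at [0.271, 0.591, 0.234] pointing down, gripper open.
Joint ranges: [-2.61, 2.61], [-1.02, 2.33], [0.03, 2.71], [-1.35, 4.49], [0.32, 2.68], [-2.91, 2.91]. Speed limits (rad/s): [2.57, 2.57, 3.14, 3.14, 3.14, 3.14].

INTERFACE

Orientations are given as a 3x3 rotation matrix whose columns are the frame's x, y, z axes.
In Python, from cell import robot gives the robot as it stands.
- The arm moves only by the tool servo_tool, never from a script. Its argument "increments" is a list of rows, each a list of 7 numbers: the shift along the world's x, y, z in cm, then the turn, a rotation vector about the world's x, y, z in degrees, then the opening, from 0 (shut) to 1 (fully open). A call has 1 to 12 rows; each row is the pose to reach, as a shift and turn from the pose commanded when the call began; what a row does not reach only later rows make up. A row lasts 1/10 s, in which the tool goes at most 50 mm and 8.59 degrees, less where a joint would pass 70% of its speed; a pose out of reach is approached as far as the arm can. A call with a gripper value outside its range is refused whole. The fingers move at their own pace and stop on an object; "newtons" is the grip in N (left out, the last holds). Time passes only in rows, so rows that repeat a pose let the fingers close. It gives the time, the measured TCP pose, the force, the opening and the grip force at its end, in the units of the state.
- robot.get_state(): the state, without advancing time (a new reading comes with each control period).
- robot.camera(name): name is "scene" or "top"; returns the picture (420x560x3 uint8, red, green, blue); there is no depth.
- robot.camera_model(name): a dict with "vertical_fov" (degrees; the focal length in pixels is half the picture's height over the tangent of half this angle, whatever the lens; pixels are square), "cx", "cy" (the principal point, pixels), "R" (3x3) and "t" (3): a world point X has camera coordinates R X + t. Camera axes: x right, y down, z forward; pixel columns grow to the right and rows downward; lengths in m; the calibration is good to about 2 mm. A picture is of the moment at which its call begins. camera_model takes no time and is no camera call.
- robot.close_job(): hands the job in; it is judged then, once.
The state is a dict: "time_s": time; "q": joint angles; "qd": joint speeds; "joint_efforts": joint torques, N m; "tool_pos": TCP position; "tcp_rot": TCP orientation; "force": force on the tool from outside, world axes, zero at the start; "wrist_torque": the same for the moment, N m; "gripper_width": finger opening in m; "gripper_force": force on a finger pad.
Only numpy, scipy, OpenCV 4.12 (cv2) and the standard library are available. Lean on these libraries where they do the work, as an engineer would, in place of code of your own. Each camera call takes 0.05 s, during which the arm holds its last target. There are 200 camera calls.

TASK

Slide the tool-rest carriage onto the lathe's dovetail bed from the bed's open end, with its wing knob on the robot's side, until it meets the stop bar. Then tighten the wing knob clockwise as far as it goes, let go, and leave the other things on the bench where they are.

Things in the scene. Friction and masses are not known exactly. Their poses are not given: they have to be found in the camera images.
- lathe: Small bench lathe, fixed. Origin on the bench under the bed; y runs along the bed from its open end (-y, robot's right) to the headstock (+y), x away from the robot, z up; yaw within 0.25 rad. Grey base 90 mm wide (x), 41 high, y -150 to +250. Green headstock y 120 to 240, x +-50, 190 mm high; its brass socket (40 mm wide, axis 140 mm up) reaches out to y = 77.
- bed_mouth (a point): Middle of the dovetail rail's open end, level with the rail top (lathe y -150 mm, 65 mm above the bench); axes as the lathe's. Steel rail: top 60 mm wide, flanks narrowing downward to 44 mm at 14 mm below the top, on a 40 mm wide neck. Its first 18 mm is a tapered nose, at the tip 8 mm narrower in all and 3 mm lower.
- bed_home (a point): Point on the rail top, 110 mm along +y from bed_mouth, where the carriage's origin lies when its plate rests on the rail and touches the stop bar; axes as the lathe's. The stop bar crosses the rail 40 mm further along +y (face at lathe y = 0): 70 mm wide, 12 mm above the rail top.
- carriage: Loose tool-rest carriage, 0.4 to 0.7 kg, standing on the bench, yaw within 0.5 rad. Origin: centre of its plate's underside, 18 mm above the bench; y is its sliding direction, z up, knob at -x. Plate 90 (x) x 80 (y) x 12 mm. Under it along both sides 18 mm deep jaws, undercut to fit the rail with 2.2 mm play each side (about 3.5 mm upward). Slides with a few newtons.
- rest_blade (a point): Middle of the carriage's upright blade (the tool rest), where to grip from above; at (18, 0, 41) mm in the carriage's frame, axes as the carriage's. Dark steel, 16 mm thick (x, the grip width), 100 mm long (y), 38 mm high (z, +-19 about this point), on a foot 24 x 50 mm, 10 mm high, on the plate.
- clamp (a joint): Turn of the wing knob in rad: 0 slack, 1.4 tight at its end stop; starts between 0 and 0.2. Grows as the knob turns clockwise, seen looking down on the knob along its axis (towards the plate). Friction 0.12 N m; it stays where it is left.
- clamp_wing (a point): Middle of the knob's black wing, at (-69, 0, 45) mm in the carriage's frame. The knob axis leans 35 degrees from vertical to the carriage's -x side; this point's z points outward along it. Wing 60 mm long (point x), 12 thick (y, the grip width), 24 high (z), on an 11 mm stem. Turns with the knob: slack, the wing is 0.7 rad anticlockwise of straight up the slope; tight, 0.7 clockwise.
- pawn_a: Bystander, loose, standing; origin at the centre of its underside. Boxwood pawn, 34 mm diameter, 68 mm tall.
- pawn_b: Bystander, loose, standing; origin at the centre of its underside. Boxwood pawn, 34 mm diameter, 68 mm tall.
- king: Bystander, loose, standing; origin at the centre of its underside. Walnut king, 44 mm diameter, 114 mm tall, behind the lathe.
- spur_drive: Bystander, loose, standing; origin at the centre of its underside. Steel spur drive, 38 mm diameter, 63 mm tall.
- cup_chuck: Bystander, loose, standing; origin at the centre of its underside. Blued steel cup chuck, 50 mm diameter, 50 mm tall.
- wax_jar: Bystander, loose, standing; origin at the centre of its underside. Amber glass wax jar, 64 mm diameter, 60 mm tall, to the robot's right.

How it is judged:
By the outcome, as a careful person would: the job done as asked, in the order asked, and still so for the second after the job is handed in, with the robot touching nothing.
It also fails if it takes over 72 s, if anything falls off the work surface, if the arm or the gripper's body presses on something with over 40 N, if the wrist force passes 120 N, or if a joint passes its speed limit or range.

## Working session

There is one attempt and no reset: what is moved stays moved. The work goes in short steps, Python scripts to look and compute and a tool call to move; the robot and the scene stay as the last step left them, time stands still between calls to the robot, and variables do not carry over. Pictures are saved under pics/ and viewed, at most 10 in all, crops included, and the job is handed in when it is done.

Besides the shell and the picture viewer there is one more tool, called after "Emit:" by a JSON object that holds its "fn" and its "kwargs". servo_tool: Moves the arm, as the interface text tells. Its arguments: {"type":"object","properties":{"increments":{"type":"array"},"newtons":{"type":"number"}},"required":["increments"]}

```bash
mkdir -p pics
cat > h.py <<'E'
import numpy as np, cv2
from cell import robot
def K(n):
    m=robot.camera_model(n); f=210/np.tan(np.radians(m['vertical_fov'])/2)
    return m,f
def ray(n,u,v):
    m,f=K(n); R=np.array(m['R']);t=np.array(m['t'])
    return -R.T@t, R.T@np.array([(u-m['cx'])/f,(v-m['cy'])/f,1])
def atz(n,u,v,z):
    c,d=ray(n,u,v); return c+d*(z-c[2])/d[2]
def proj(n,X):
    m,f=K(n); p=np.array(m['R'])@np.array(X)+np.array(m['t']); return f*p[0]/p[2]+m['cx'],f*p[1]/p[2]+m['cy']
def snap(n,name,crop=None,s=1):
    im=cv2.cvtColor(robot.camera(n),cv2.COLOR_RGB2BGR)
    if crop: a,b,c,d=crop; im=im[b:d,a:c]
    cv2.imwrite('pics/'+name+'.png',cv2.resize(im,None,fx=s,fy=s,interpolation=cv2.INTER_CUBIC))
E
python3 - <<'E'
from h import *
snap('top','top0',None,1.4);snap('scene','scene0',None,1.4)
for n in('top','scene'):
    m=robot.camera_model(n);print(n,m, ray(n,280,210))
print(robot.get_state())
E
```

```text
top {'vertical_fov': 44.39646909000077, 'cx': 274.7489311919242, 'cy': 215.29955760359778, 'R': array([[ 0.01493498, -0.99988654, -0.00196153],
       [-0.99008999, -0.01451463, -0.1396823 ],
       [ 0.13963798,  0.00402824, -0.99019443]]), 't': array([-0.08179829,  0.55648954,  1.35670739])} (array([ 0.36274849, -0.07917691,  1.42097539]), array([ 0.14998603, -0.00602462, -0.98877604]))
scene {'vertical_fov': 54.82624860852617, 'cx': 285.67742844657454, 'cy': 209.8720631453008, 'R': array([[-0.69308393,  0.72079055,  0.00977981],
       [ 0.50364721,  0.49390454, -0.70880025],
       [-0.51572681, -0.48633249, -0.70534145]]), 't': array([ 0.43524456, -0.17290817,  1.4235239 ])} (array([1.12289517, 0.46398588, 0.87725645]), array([-0.50584949, -0.49628311, -0.70570254]))
{'time_s': 0.1, 'q': array([ 1.05742298e+00,  1.24478219e-01,  1.65151793e+00, -1.29983591e-05,
        1.36750842e+00, -8.25994525e-02]), 'qd': array([-0.00029347, -0.00185242, -0.00303922, -0.000656  , -0.00072944,
       -0.00143765]), 'joint_efforts': array([ 2.42281012e-04, -4.18881762e+01, -3.61097038e+01,  7.77052296e-02,
        4.61618684e-02, -6.05812625e-05]), 'tool_pos': array([0.27118606, 0.59013194, 0.23249666]), 'tcp_rot': array([[-9.08643897e-01,  4.17570841e-01, -9.27885900e-04],
       [ 4.17571847e-01,  9.08642371e-01, -1.67170515e-03],
       [ 1.45061119e-04, -1.90644371e-03, -9.99998172e-01]]), 'force': array([-0.88297399, -0.2543414 ,  0.36863334]), 'wrist_torque': array([0.0085843 , 0.03379774, 0.07302129]), 'gripper_force': 0.0, 'gripper_width': 0.09525165971001828}
```

View pics/top0.png

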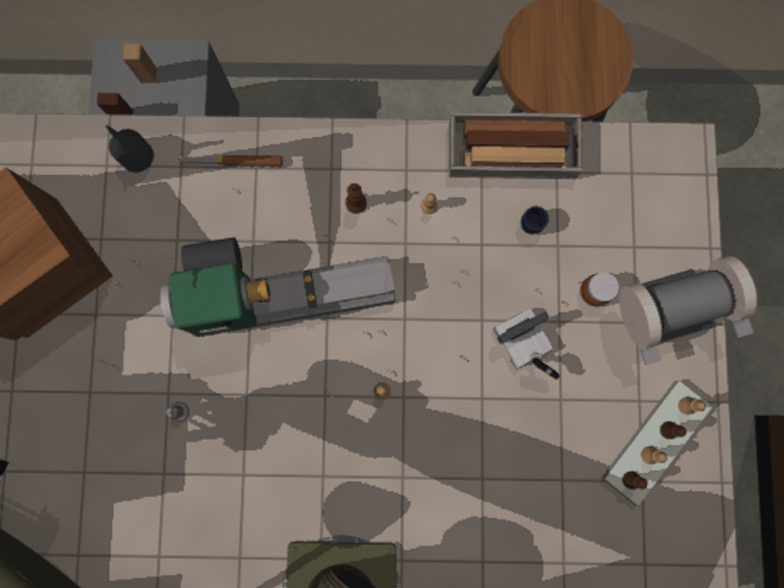

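View pics/scene0.png

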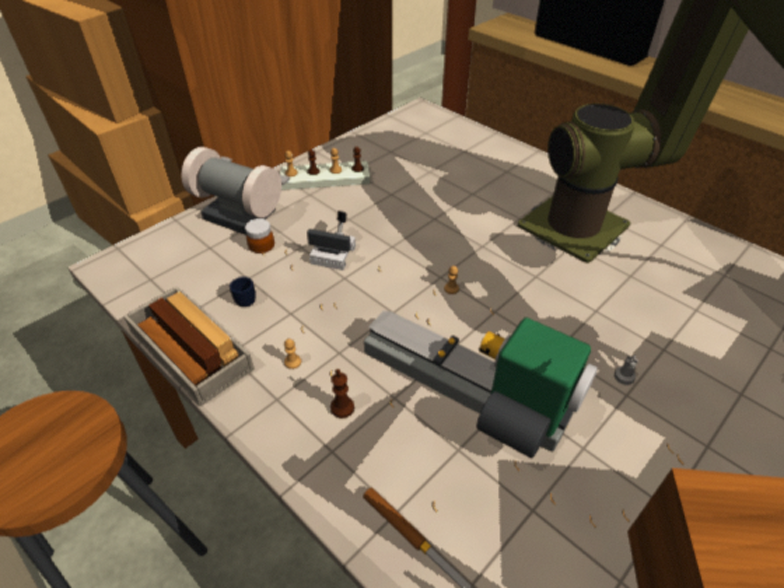

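Run:
```python
from h import *
im=cv2.cvtColor(robot.camera('top'),cv2.COLOR_RGB2BGR)
a=cv2.resize(im[215:275,345:405],None,fx=9,fy=9,interpolation=cv2.INTER_CUBIC)
b=cv2.resize(im[170:240,170:290],None,fx=6.6,fy=6.6,interpolation=cv2.INTER_CUBIC)
a=cv2.convertScaleAbs(a,alpha=1.5);b=cv2.convertScaleAbs(b,alpha=1.5)
cv2.imwrite('pics/a.png',a);cv2.imwrite('pics/b.png',b)
```

```text
(no output)
```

View pics/a.png

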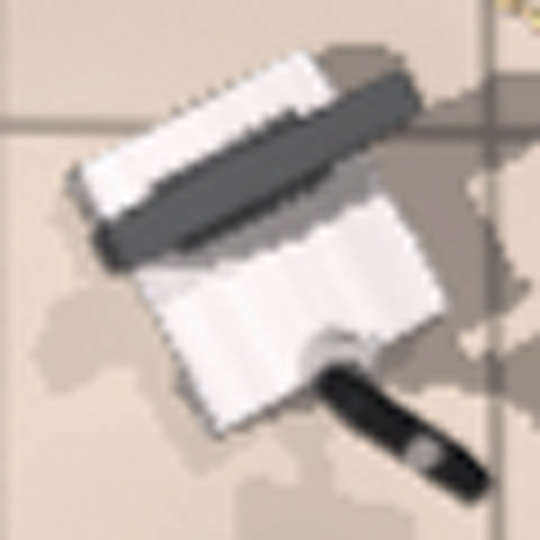

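View pics/b.png

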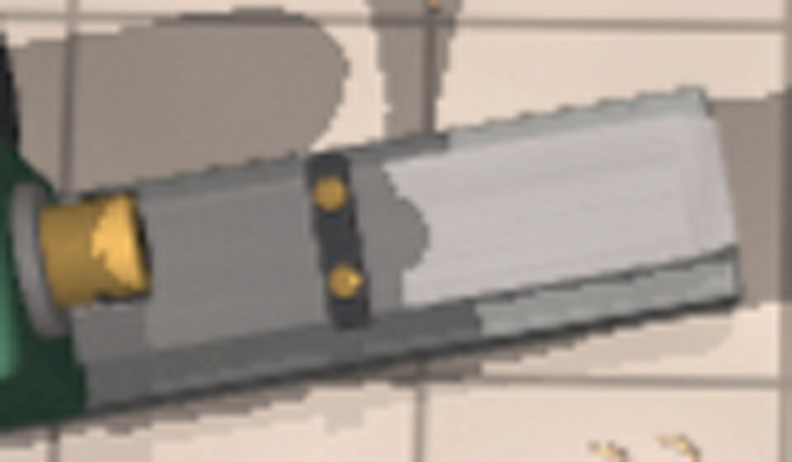

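```bash
cat >> h.py <<'E'
from scipy.optimize import least_squares
def T(p,X):
    c,s=np.cos(p[2]),np.sin(p[2]);X=np.array(X)/1000.
    return np.array([p[0]+c*X[0]-s*X[1],p[1]+s*X[0]+c*X[1],X[2]+(p[3] if len(p)>3 else 0)])
def fit(n,pts,uv,z0,p0):
    f=lambda p:np.ravel([np.subtract(proj(n,T([*p,z0],X)),u) for X,u in zip(pts,uv)])
    r=least_squares(f,p0,loss='soft_l1');return r.x,r.fun.reshape(-1,2)
E
python3 - <<'E'
from h import *
np.set_printoptions(precision=4,suppress=True)
o=lambda x0,y0,s,L:[(x0+(a+.5)/s-.5,y0+(b+.5)/s-.5) for a,b in L]
pts=[(45,40,12),(45,-40,12),(-45,-40,12),(-45,40,12)]
uv=o(345,215,9,[(80,172),(308,52),(447,305),(220,437)])
c,r=fit('top',pts,uv,.018,[.4,-.3,.4]);print('carr',c,'\n',r)
w=T([*c,.018],(-69,0,45));print(w)
f=lambda X:[(round((a-345+.5)*9),round((b-215+.5)*9)) for a,b in[proj('top',T([*c,.018],X))]]
print('blade ends top',[f(X) for X in[(26,50,60),(10,50,60),(26,-50,60),(10,-50,60)]],'wing ctr',f((-69,0,45)))
pts=[(-45,-150,41),(45,-150,41),(35,0,77),(-35,0,77),(-26,-150,62)]
uv=o(170,170,6.6,[(738,292),(702,88),(348,153),(370,322),(735,247)])
l,r=fit('top',pts,uv,0,[.5,.1,.15]);print('lathe',l,'\n',r)
print('mouth',T(l,(0,-150,65)),'home',T(l,(0,-40,65)))
f=lambda X:[(round((a-170+.5)*6.6),round((b-170+.5)*6.6)) for a,b in[proj('top',T(l,X))]]
print([f(X) for X in[(30,-132,65),(-30,-132,65),(30,0,65),(-30,0,65),(-35,12,77),(35,12,77),(20,77,140),(-20,77,140)]])
# bystanders rough from top picture /1.4
for n,u,v,z in[('pawnA',380,392,.05),('pawnB',429,204,.04),('jar',602,288,.06),('chuck',534,219,.05),('pawncandidate spur',178,412,.05),('grinder',650,330,0.1)]:print(n,atz('top',u/1.4,v/1.4,z))
E
```

```text
carr [ 0.4916 -0.3431  0.4991] 
 [[-0.5495 -0.112 ]
 [-0.1813 -0.3816]
 [ 0.7066  0.7187]
 [ 0.0792 -0.1282]]
[ 0.431  -0.3761  0.063 ]
blade ends top [[(102, 228)], [(128, 276)], [(401, 69)], [(428, 117)]] wing ctr [(401, 440)]
lathe [0.5763 0.0625 0.1829] 
 [[ 0.6064  0.846 ]
 [ 0.4903 -0.392 ]
 [-0.9359 -0.0523]
 [-0.209   0.1085]
 [-0.0471 -0.3803]]
mouth [ 0.6036 -0.085   0.065 ] home [0.5836 0.0232 0.065 ]
[[(668, 117)], [(693, 261)], [(347, 171)], [(370, 315)], [(339, 328)], [(313, 158)], [(132, 194)], [(147, 296)]]
pawnA [ 0.3832 -0.0674  0.05  ]
pawnB [ 0.7529 -0.1582  0.04  ]
jar [ 0.5867 -0.4887  0.06  ]
chuck [ 0.7228 -0.3627  0.05  ]
pawncandidate spur [0.3402 0.3121 0.05  ]
grinder [ 0.5031 -0.5628  0.1   ]
```

Emit:
{"fn": "servo_tool", "kwargs": {"increments": [[3,-5,4,0,0,-6,0.5],[5,-10,5,0,0,-12,0.5],[6,-15,5,0,0,-18,0.5],[7.5,-20,5,0,0,-24,0.5],[9,-25,5,0,0,-30,0.5],[10,-30,5,0,0,-36.7,0.5],[11,-34,5,0,0,-36.7,0.5],[12,-38,5,0,0,-36.7,0.5],[13,-42,5,0,0,-36.7,0.5],[14,-46,5,0,0,-36.7,0.5],[15,-50,5,0,0,-36.7,0.5],[16,-54,5,0,0,-36.7,0.5]]}}

```text
time_s: 1.35
tool_pos: [0.4313, 0.0488, 0.2835]
tcp_rot: [[-0.479, 0.878, 0.0], [0.878, 0.479, 0.0], [-0.0, 0.0, -1.0]]
force: [0.9, 0.6, 0.5]
gripper_width: 0.0473
gripper_force: 0.0
```

Emit:
{"fn": "servo_tool", "kwargs": {"increments": [[1,-4,0,0,0,0,0.5],[2,-8,0,0,0,0,0.5],[3,-12,0,0,0,0,0.5],[4,-16,-1,0,0,0,0.5],[5,-20,-3,0,0,0,0.5],[6,-24,-5,0,0,0,0.5],[7,-28,-7,0,0,0,0.5],[7.5,-32,-9,0,0,0,0.5],[7.6,-35,-11,0,0,0,0.5],[7.6,-38.5,-13,0,0,0,0.5],[7.6,-38.5,-13,0,0,0,0.5],[7.6,-38.5,-13,0,0,0,0.5]]}}

```text
time_s: 2.55
tool_pos: [0.5068, -0.3344, 0.1525]
tcp_rot: [[-0.478, 0.879, -0.002], [0.879, 0.478, 0.002], [0.002, -0.001, -1.0]]
force: [0.6, -0.5, 0.5]
gripper_width: 0.0474
gripper_force: 0.0
```

Run:
```python
from h import *
s=robot.get_state();print(s['time_s'],s['tool_pos'],s['tcp_rot'],s['gripper_width'],s['q'])
snap('scene','s1',(190,130,290,205),8)
```

```text
2.55 [ 0.5068156  -0.3344102   0.15254935] [[-4.77717538e-01  8.78511813e-01 -1.71710021e-03]
 [ 8.78510146e-01  4.77720200e-01  1.82582454e-03]
 [ 2.42430188e-03 -6.36261550e-04 -9.99996859e-01]] 0.0474440467086763 [-6.71803709e-01  9.54553132e-02  1.82136503e+00  3.82715628e-04
  1.22725270e+00 -1.16999021e+00]
```

View pics/s1.png

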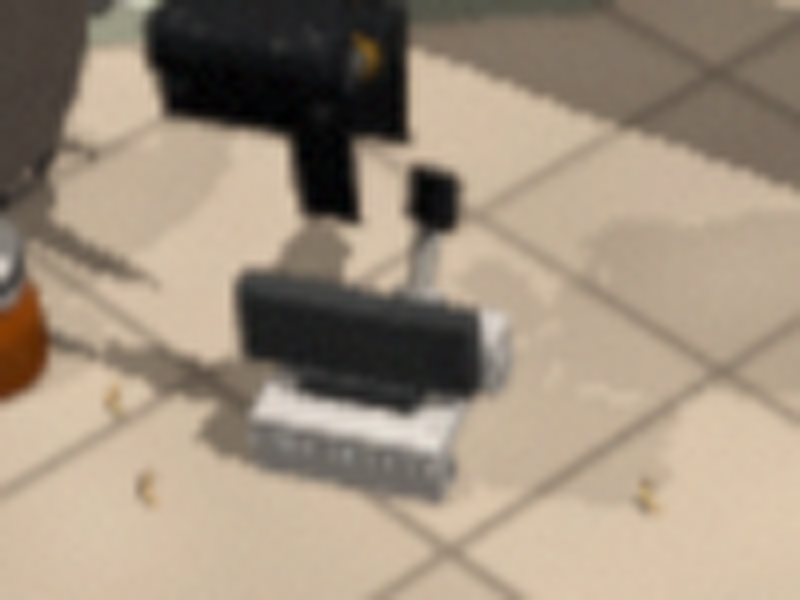

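Emit:
{"fn": "servo_tool", "kwargs": {"increments": [[0,0,-3,0,0,0,0.5],[0,0,-5,0,0,0,0.5],[0,0,-7,0,0,0,0.5],[0,0,-8,0,0,0,0.5],[0,0,-9,0,0,0,0.5],[0,0,-9,0,0,0,0.5],[0,0,-9,0,0,0,0.2],[0,0,-9,0,0,0,0.1],[0,0,-9,0,0,0,0.05],[0,0,-9,0,0,0,0.05],[0,0,-9,0,0,0,0.05]], "newtons": 50}}

```text
time_s: 3.7
tool_pos: [0.5082, -0.3345, 0.0644]
tcp_rot: [[-0.479, 0.878, 0.002], [0.878, 0.479, -0.0], [-0.001, 0.002, -1.0]]
force: [2.6, 1.6, 1.4]
gripper_width: 0.0154
gripper_force: 50.0
```

Emit:
{"fn": "servo_tool", "kwargs": {"increments": [[0,0,2,0,0,0,0.05],[0,0,4,0,0,0,0.05],[0,0,6,0,0,0,0.05],[2,3,7,0,0,-3,0.05],[4,6,7,0,0,-6,0.05],[6,9,7,0,0,-10,0.05],[8,12,7,0,0,-14,0.05],[10,15,6,0,0,-18,0.05],[12,17.5,5,0,0,-18.1,0.05],[12.6,18.4,4.9,0,0,-18.1,0.05],[12.6,18.4,4.9,0,0,-18.1,0.05],[12.6,18.4,4.9,0,0,-18.1,0.05]]}}

```text
time_s: 4.9
tool_pos: [0.6325, -0.1509, 0.1117]
tcp_rot: [[-0.183, 0.983, -0.002], [0.983, 0.183, -0.0], [0.0, -0.002, -1.0]]
force: [-0.3, -1.5, -6.4]
gripper_width: 0.0163
gripper_force: 50.0
```

Run:
```python
from h import *
s=robot.get_state();print(s['time_s'],s['tool_pos'],s['tcp_rot'],s['force'],s['wrist_torque'])
a=[];
for n,c in(('top',(240,160,340,260)),('scene',(200,160,340,300))):
    im=cv2.cvtColor(robot.camera(n),cv2.COLOR_RGB2BGR);cv2.imwrite('pics/raw_'+n+'.png',im)
    a.append(cv2.resize(im[c[1]:c[3],c[0]:c[2]],(400,400) if n=='x' else (400,600) if 0 else (400,400),interpolation=cv2.INTER_CUBIC))
cv2.imwrite('pics/ab.png',cv2.convertScaleAbs(cv2.hconcat(a),alpha=1.4))
```

```text
4.9 [ 0.63251523 -0.15092251  0.11174111] [[-1.82610142e-01  9.83183152e-01 -2.10394731e-03]
 [ 9.83185398e-01  1.82609929e-01 -2.94552289e-04]
 [ 9.46028192e-05 -2.12235851e-03 -9.99997743e-01]] [-0.31509521 -1.48829875 -6.35920335] [-0.09272689 -0.09657528 -0.01569461]
```

View pics/ab.png

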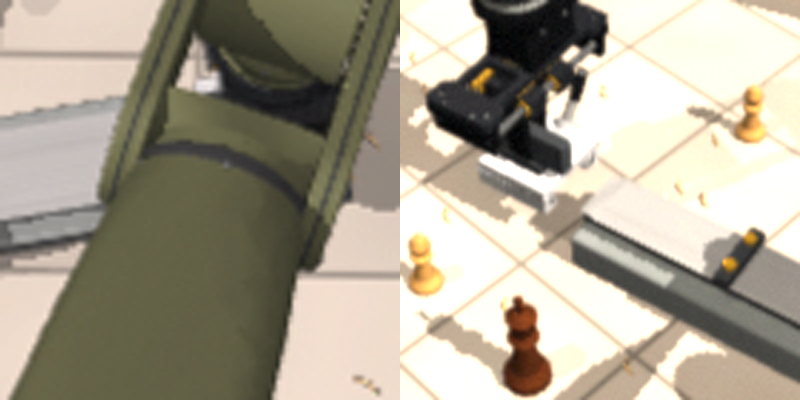

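Run:
```python
from h import *
im=cv2.imread('pics/raw_scene.png')[195:275,222:327]
cv2.imwrite('pics/c7.png',cv2.resize(im,None,fx=7.5,fy=7.5,interpolation=cv2.INTER_CUBIC))
l=[.5763,.0625,.1829]
t=robot.get_state()['tool_pos']; R=robot.get_state()['tcp_rot']
y=np.arctan2(R[1,1],R[0,1]); c=[t[0]-.018*np.cos(y),t[1]-.018*np.sin(y),y,t[2]-.0464];print(c)
g=lambda p,X:tuple(round(v) for v in((np.array(proj('scene',T(p,X)))-[222,195]+.5)*7.5))
for X in[(26,-150,62),(-26,-150,62),(30,-132,65),(-30,-132,65),(30,0,65),(45,-150,41),(45,0,41),(35,0,77),(-35,0,77),(35,12,77),(45,-150,0)]:print('L',X,g(l,X))
for X in[(45,40,12),(45,-40,12),(45,40,-18),(45,-40,-18),(26,50,60),(26,-50,60),(26,50,22),(-45,40,12),(-45,40,-18)]:print('C',X,g(c,X))
```

```text
[np.float64(0.6150886563633523), np.float64(-0.15486220675821827), np.float64(0.18230690708753003), np.float64(0.06621806296204588)]
L (26, -150, 62) (320, 283)
L (-26, -150, 62) (402, 196)
L (30, -132, 65) (355, 305)
L (-30, -132, 65) (448, 204)
L (30, 0, 65) (673, 467)
L (45, -150, 41) (291, 354)
L (45, 0, 41) (646, 540)
L (35, 0, 77) (667, 455)
L (-35, 0, 77) (770, 324)
L (35, 12, 77) (698, 470)
L (45, -150, 0) (295, 426)
C (45, 40, 12) (220, 247)
C (45, -40, 12) (45, 157)
C (45, 40, -18) (224, 303)
C (45, -40, -18) (53, 214)
C (26, 50, 60) (269, 132)
C (26, -50, 60) (45, 22)
C (26, 50, 22) (273, 207)
C (-45, 40, 12) (365, 100)
C (-45, 40, -18) (366, 156)
```

View pics/c7.png

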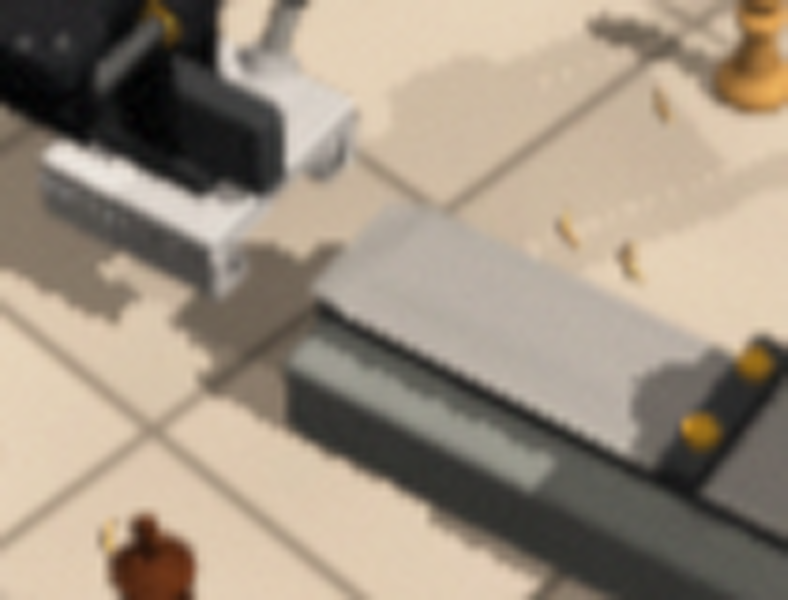

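```bash
cat >> h.py <<'E'
def edge(g,n,p,A,B,s=1,w=3.0,N=25):
    """offset (px) of strongest gradient from the predicted edge A-B, along the normal pointing to object +x"""
    out=[]
    A,B=np.array(A,float),np.array(B,float)
    for k in np.linspace(.08,.92,N):
        X=A+(B-A)*k; u=np.array(proj(n,T(p,X))); u1=np.array(proj(n,T(p,X+(B-A)*.02)))
        d=u1-u; nn=np.array([-d[1],d[0]])/np.hypot(*d)
        ux=(np.array(proj(n,T(p,X+[1,0,0])))-u)@nn
        o=np.arange(-w,w+.01,.1); q=((u+o[:,None]*nn)+.5)*s-.5
        v=cv2.remap(g,q[:,0].astype('f4')[None],q[:,1].astype('f4')[None],cv2.INTER_CUBIC).ravel()
        v=np.convolve(v,np.ones(5)/5,'valid'); gr=np.abs(np.diff(v)); i=gr.argmax()
        m=slice(max(0,i-5),i+6); oo=(o[2:-3]+.05)[m]
        out.append((oo@gr[m]/gr[m].sum())/ux)
    out=np.array(out); return np.median(out),np.median(abs(out-np.median(out))),np.median(out[:N//2]),np.median(out[N//2:]),1/ux
E
cat > e.py <<'E'
from h import *
np.set_printoptions(precision=2,suppress=True)
l=[.5763,.0625,.1829]
G=cv2.cvtColor(cv2.imread('pics/raw_scene.png'),cv2.COLOR_BGR2GRAY).astype('f4')
H=cv2.cvtColor(cv2.imread('pics/top0.png'),cv2.COLOR_BGR2GRAY).astype('f4')
print('x offsets mm: med, mad, 1st half, 2nd half, mm/px')
for n,g,s in(('scene',G,1),('top',H,1.4)):
  for nm,A,B in(('railfar',(30,-128,65),(30,-25,65)),('railnear',(-30,-128,65),(-30,-45,65)),('basefar',(45,-150,41),(45,-60,41)),('basenear',(-45,-150,41),(-45,-60,41))):
    print(n,nm,np.array(edge(g,n,l,A,B,s)))
c=[.6151,-.1549,.1823,.0662]
for nm,A,B in(('platefar',(45,-40,12),(45,40,12)),('jawbottom',(45,-40,-18),(45,40,-18))):print('C',nm,np.array(edge(G,'scene',c,A,B)))
c=[.4916,-.3431,.4991,.018]
for nm,A,B in(('platefar',(45,-40,12),(45,40,12)),('platenear',(-45,5,12),(-45,40,12))):print('C top0',nm,np.array(edge(H,'top',c,A,B,1.4)))
E
python3 e.py
```

```text
x offsets mm: med, mad, 1st half, 2nd half, mm/px
scene railfar [5.62 0.5  5.83 5.53 3.16]
scene railnear [ 3.5   2.15  4.33 -5.06  3.42]
scene basefar [5.24 0.65 5.16 5.24 3.16]
scene basenear [ 0.17  1.42  0.69 -0.06  3.51]
top railfar [0.96 0.24 0.97 0.96 2.72]
top railnear [1.   0.25 1.02 0.95 2.69]
top basefar [1.03 0.59 1.18 1.03 2.78]
top basenear [-3.99  0.82 -4.06 -3.99  2.73]
C platefar [1.61 0.52 1.77 1.55 3.28]
C jawbottom [0.91 0.46 1.13 0.71 3.3 ]
C top0 platefar [-0.19  0.21 -0.34 -0.14  2.7 ]
C top0 platenear [1.93 0.21 2.   1.74 2.66]
```

Emit:
{"fn": "servo_tool", "kwargs": {"increments": [[0.36,0.07,0,0,0,0,0.05],[0.18,1.05,0,0,0,0,0.05],[0,2.03,0,0,0,0,0.05],[-0.18,3.02,0,0,0,0,0.05],[-0.27,3.51,0,0,0,0,0.05],[-0.36,4.0,0,0,0,0,0.05],[-0.36,4.0,0,0,0,0,0.05]]}}

```text
time_s: 5.7
tool_pos: [0.6297, -0.1095, 0.1126]
tcp_rot: [[-0.184, 0.983, -0.0], [0.983, 0.184, 0.0], [0.0, -0.0, -1.0]]
force: [0.3, -0.3, -4.8]
gripper_width: 0.0158
gripper_force: 50.0
```

Run:
```python
from h import *
np.set_printoptions(precision=3,suppress=True)
s=robot.get_state();print(s['tool_pos'],s['tcp_rot'],s['force'],s['wrist_torque'])
im=cv2.cvtColor(robot.camera('scene'),cv2.COLOR_RGB2BGR);cv2.imwrite('pics/raw2.png',im)
cv2.imwrite('pics/c8.png',cv2.resize(im[190:265,230:330],None,fx=7.5,fy=7.5,interpolation=cv2.INTER_CUBIC))
```

```text
[ 0.63  -0.11   0.113] [[-0.184  0.983 -0.   ]
 [ 0.983  0.184  0.   ]
 [ 0.    -0.    -1.   ]] [ 0.278 -0.306 -4.832] [-0.087 -0.017  0.015]
```

View pics/c8.png

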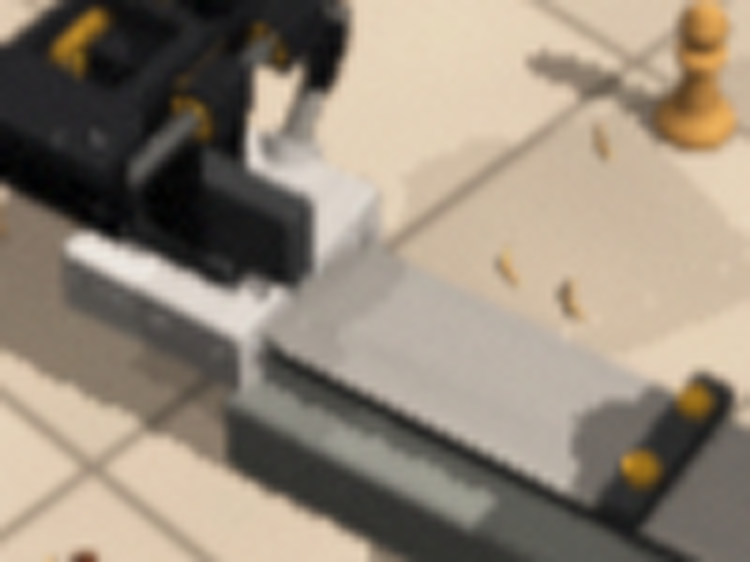

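Run:
```python
from h import *
np.set_printoptions(precision=2,suppress=True)
G=cv2.cvtColor(cv2.imread('pics/raw2.png'),cv2.COLOR_BGR2GRAY).astype('f4')
l=[.5763,.0625,.1829]
t=robot.get_state()['tool_pos'];y=.1829;z=t[2]-.0464
c=[t[0]-.018*np.cos(y),t[1]-.018*np.sin(y),y,z]
d=np.subtract(c[:2],l[:2]);print('carriage in lathe',d[0]*np.cos(y)+d[1]*np.sin(y),-d[0]*np.sin(y)+d[1]*np.cos(y),z)
for nm,A,B in(('far',(30,-105,65),(30,-25,65)),('near',(-30,-100,65),(-30,-35,65)),('nose far',(30,-132,65),(26,-148,62))):print(nm,np.array(edge(G,'scene',l,A,B)))
for nm,A,B in(('platefar',(45,-40,12),(45,35,12)),('jawbottom',(45,-40,-18),(45,25,-18)),('blade top front edge',(26,0,60),(26,48,60))):print('C',nm,np.array(edge(G,'scene',c,A,B)))
```

```text
carriage in lathe 0.003267116324089901 -0.17939295078783885 0.06632147299091185
far [5.53 0.46 5.92 5.26 3.16]
near [-4.63  4.17 -1.53 -4.63  3.4 ]
nose far [ 4.83  0.98  5.8   4.26 -3.22]
C platefar [2.04 0.3  2.07 1.8  3.22]
C jawbottom [0.47 0.38 0.81 0.22 3.25]
C blade top front edge [-8.24  0.28  0.82 -8.4   3.25]
```

Emit:
{"fn": "servo_tool", "kwargs": {"increments": [[-0.05,0.3,0,0,0,0,0.05],[-0.11,0.6,0,0,0,0,0.05],[-0.16,0.9,0,0,0,0,0.05],[-0.22,1.2,0,0,0,0,0.05],[-0.27,1.5,0,0,0,0,0.05],[-0.27,1.5,0,0,0,0,0.05]]}}

```text
time_s: 6.35
tool_pos: [0.6271, -0.0949, 0.1126]
tcp_rot: [[-0.183, 0.983, -0.0], [0.983, 0.183, 0.0], [0.0, -0.0, -1.0]]
force: [-0.4, 0.4, -6.1]
gripper_width: 0.0161
gripper_force: 50.0
```

Emit:
{"fn": "servo_tool", "kwargs": {"increments": [[-0.09,0.5,0,0,0,0,0.05],[-0.18,1.0,0,0,0,0,0.05],[-0.27,1.5,0,0,0,0,0.05],[-0.27,1.5,0,0,0,0,0.05]]}}

```text
time_s: 6.75
tool_pos: [0.6242, -0.0796, 0.1126]
tcp_rot: [[-0.183, 0.983, -0.0], [0.983, 0.183, 0.0], [0.0, -0.0, -1.0]]
force: [-0.1, -0.6, -6.5]
gripper_width: 0.016
gripper_force: 50.0
```

Emit:
{"fn": "servo_tool", "kwargs": {"increments": [[-0.11,0.6,0,0,0,0,0.05],[-0.22,1.2,0,0,0,0,0.05],[-0.33,1.8,0,0,0,0,0.05],[-0.44,2.4,0,0,0,0,0.05],[-0.55,3.0,0,0,0,0,0.05],[-0.66,3.6,0,0,0,0,0.05],[-0.74,4.0,0,0,0,0,0.05],[-0.74,4.0,0,0,0,0,0.05]]}}

```text
time_s: 7.55
tool_pos: [0.6169, -0.0398, 0.1126]
tcp_rot: [[-0.183, 0.983, -0.0], [0.983, 0.183, 0.0], [0.0, -0.0, -1.0]]
force: [1.0, -0.6, -5.7]
gripper_width: 0.0157
gripper_force: 50.0
```

Emit:
{"fn": "servo_tool", "kwargs": {"increments": [[-0.15,0.8,0,0,0,0,0.05],[-0.3,1.6,0,0,0,0,0.05],[-0.44,2.4,0,0,0,0,0.05],[-0.59,3.2,0,0,0,0,0.05],[-0.74,4.0,0,0,0,0,0.05],[-0.89,4.8,0,0,0,0,0.05],[-1.04,5.6,0,0,0,0,0.05],[-1.11,6.0,0,0,0,0,0.05],[-1.11,6.0,0,0,0,0,0.05]]}}

```text
time_s: 8.45
tool_pos: [0.6058, 0.0202, 0.1126]
tcp_rot: [[-0.183, 0.983, -0.0], [0.983, 0.183, -0.0], [-0.0, -0.0, -1.0]]
force: [-0.4, -0.8, -5.6]
gripper_width: 0.0158
gripper_force: 50.0
```

Emit:
{"fn": "servo_tool", "kwargs": {"increments": [[-0.04,0.2,-0.05,0,0,0,0.05],[-0.07,0.4,-0.1,0,0,0,0.05],[-0.11,0.6,-0.13,0,0,0,0.05],[-0.13,0.7,-0.13,0,0,0,0.05],[-0.15,0.8,-0.13,0,0,0,0.05],[-0.15,0.8,-0.13,0,0,0,0.05]]}}

```text
time_s: 9.05
tool_pos: [0.6045, 0.0277, 0.1114]
tcp_rot: [[-0.183, 0.983, 0.0], [0.983, 0.183, 0.0], [0.0, 0.0, -1.0]]
force: [-0.3, -0.2, -5.2]
gripper_width: 0.016
gripper_force: 50.0
```

Emit:
{"fn": "servo_tool", "kwargs": {"increments": [[-0.02,0.1,-0.05,0,0,0,0.05],[-0.04,0.2,-0.05,0,0,0,0.05],[-0.05,0.3,-0.05,0,0,0,0.05],[-0.07,0.4,-0.05,0,0,0,0.05],[-0.07,0.4,-0.05,0,0,0,0.05]]}}

```text
time_s: 9.55
tool_pos: [0.6045, 0.0284, 0.1116]
tcp_rot: [[-0.184, 0.983, 0.002], [0.983, 0.184, -0.007], [-0.007, 0.0, -1.0]]
force: [0.0, -10.6, -4.3]
gripper_width: 0.0159
gripper_force: 50.0
```

Emit:
{"fn": "servo_tool", "kwargs": {"increments": [[0,0,-0.05,0,0,0,0.05],[0,0,-0.1,0,0,0,0.05],[0,0,-0.15,0,0,0,0.05],[0,0,-0.15,0,0,0,0.05]]}}

```text
time_s: 9.95
tool_pos: [0.6046, 0.0283, 0.1115]
tcp_rot: [[-0.184, 0.983, 0.001], [0.983, 0.184, -0.007], [-0.007, 0.0, -1.0]]
force: [-2.1, -11.1, 3.1]
gripper_width: 0.0157
gripper_force: 50.0
```

Emit:
{"fn": "servo_tool", "kwargs": {"increments": [[0,0,0,0,0,0,0.2],[0,0,0,0,0,0,0.3],[0,0,0,0,0,0,0.4],[0,0,0,0,0,0,0.4],[0,0,2,0,0,0,0.4],[0,0,5,0,0,0,0.4],[-3,0,9,0,0,0,0.4],[-8,0,12,0,0,0,0.4],[-12,3,14,0,0,0,0.4],[-15,6,14,0,0,0,0.4],[-15,10,14,0,0,0,0.4],[-15,14,14,0,0,0,0.4]]}}

```text
time_s: 11.15
tool_pos: [0.4528, 0.1731, 0.2506]
tcp_rot: [[-0.182, 0.983, 0.003], [0.983, 0.182, 0.001], [0.001, 0.003, -1.0]]
force: [0.8, -0.1, -0.1]
gripper_width: 0.0385
gripper_force: 0.0
```

```bash
cat > w.py <<'E'
from h import *
from scipy.spatial.transform import Rotation as Ro
np.set_printoptions(precision=3,suppress=True)
l=[.5763,.0625,.1829];y=.1829
cx=np.array([np.cos(y),np.sin(y),0]);cy=np.array([-np.sin(y),np.cos(y),0]);Z=np.array([0,0,1.])
s,c=np.sin(np.radians(35)),np.cos(np.radians(35))
a=-s*cx+c*Z;e=c*cx+s*Z
O=np.array([.5869,.0245,.065]);W=O-.069*cx+.045*Z
def rot(th):
    w=np.cos(th)*e+np.sin(th)*cy;return np.column_stack([w,np.cross(-a,w),-a])
E
python3 - <<'E'
from w import *
st=robot.get_state();print(st['time_s'],st['tool_pos'],st['q'],st['force'])
A=[]
for n,k in(('scene',(235,150,305,220)),('top',(185,185,255,255))):
    im=cv2.cvtColor(robot.camera(n),cv2.COLOR_RGB2BGR);cv2.imwrite('pics/raw3_'+n+'.png',im)
    A.append(cv2.resize(im[k[1]:k[3],k[0]:k[2]],(400,400),interpolation=cv2.INTER_CUBIC))
    for th in(.5,.7):
        w=np.cos(th)*e+np.sin(th)*cy
        print(n,th,[((np.array(proj(n,W+q*w+.012*a))-k[:2]+.5)*400/70).round() for q in(-.03,0,.03)])
cv2.imwrite('pics/d9.png',cv2.convertScaleAbs(cv2.hconcat(A),alpha=1.3))
R=st['tcp_rot'];print('W',W,'a',a)
P=W+.12*a; print('pre shift cm',100*(P-st['tool_pos']),'rotvec deg',np.degrees(Ro.from_matrix(rot(.55)@R.T).as_rotvec()))
E
```

```text
11.15 [0.453 0.173 0.251] [ 0.254 -0.265  1.99   0.     1.413  0.071] [ 0.776 -0.064 -0.08 ]
scene 0.5 [array([479., 340.]), array([485., 357.]), array([491., 374.])]
scene 0.7 [array([468., 337.]), array([485., 357.]), array([503., 378.])]
top 0.5 [array([366., 294.]), array([325., 249.]), array([282., 202.])]
top 0.7 [array([376., 286.]), array([325., 249.]), array([273., 211.])]
W [0.519 0.012 0.11 ] a [-0.564 -0.104  0.819]
pre shift cm [ -0.141 -17.363  -4.229] rotvec deg [ 23.375 -27.902 -56.584]
```

View pics/d9.png

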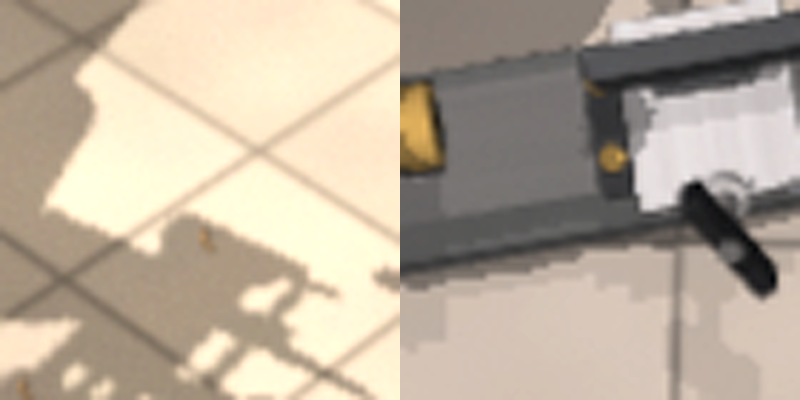

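Run:
```python
from w import *
im=cv2.imread('pics/raw3_top.png');g=cv2.cvtColor(im,cv2.COLOR_BGR2GRAY).astype('f4')
for x in(-22,-12,0):
    ys=np.arange(-14,16,1.)
    p=np.array([proj('top',T(l,(x,yy,77))) for yy in ys],'f4')
    print(x,cv2.remap(g,p[:,0][None],p[:,1][None],cv2.INTER_LINEAR).ravel().astype(int))
W=np.array([.520,.010,.110]);st=robot.get_state();R=st['tcp_rot'];P=W+.12*a
print('pre',100*(P-st['tool_pos']),np.degrees(Ro.from_matrix(rot(.5)@R.T).as_rotvec()))
print('120mm along -a cm',-12*a, 'cy',cy)
```

```text
-22 [171 172 173 174 174 174 173 172 170 162 155 131  94  57  54  54  55  62
  68  74  77  80  77  72  67  60  54  53  57  62]
-12 [171 171 168 165 157 141 126 121 118 115 110 106  94  71  48  48  55  63
  70  75  79  80  81  78  73  68  62  55  52  58]
0 [119 107  99  99 100 100 100  99  98  96  92  85  77  66  53  40  39  40
  40  40  39  39  39  39  40  40  41  47  52  59]
pre [ -0.065 -17.778  -4.165] [ 24.175 -27.451 -59.703]
120mm along -a cm [ 6.768  1.252 -9.83 ] cy [-0.182  0.983  0.   ]
```

Emit:
{"fn": "servo_tool", "kwargs": {"increments": [[0,-2,0,3,-4,-6,0.45],[0,-4,0,5,-6,-12,0.45],[0,-6,0,8,-9,-18,0.45],[0,-8,0,10,-12,-25,0.45],[0,-10,0,13,-15,-32,0.45],[0,-12,-1,16,-19,-38,0.45],[0,-14,-2,19,-22,-46,0.45],[0,-16,-3,22,-26,-53,0.45],[0,-17.5,-4,23,-28,-59,0.45],[0,-17.5,-4,23,-28,-59,0.45],[0,-17.5,-4,23,-28,-59,0.45]]}}

```text
time_s: 12.35
tool_pos: [0.4537, -0.0035, 0.2097]
tcp_rot: [[0.62, 0.549, 0.561], [0.615, -0.784, 0.088], [0.488, 0.29, -0.823]]
force: [0.6, -0.1, 0.2]
gripper_width: 0.0429
gripper_force: 0.0
```

Run:
```python
from w import *
W=np.array([.520,.010,.110]);st=robot.get_state();R=st['tcp_rot']
print(st['time_s'],st['tool_pos'],st['q'])
for d in(.05,.003):
  print(d,100*(W+d*a-st['tool_pos']),np.degrees(Ro.from_matrix(rot(.5)@R.T).as_rotvec()))
```

```text
12.35 [ 0.454 -0.004  0.21 ] [-0.27  -0.74   2.443  0.304  0.902  0.484]
0.05 [ 3.807  0.829 -5.875] [ 1.237 -0.213 -0.179]
0.003 [ 6.458  1.319 -9.725] [ 1.237 -0.213 -0.179]
```

Emit:
{"fn": "servo_tool", "kwargs": {"increments": [[1.3,0.3,-2,0.5,0,0,0.45],[2.6,0.6,-4,1.2,0,0,0.45],[3.8,0.8,-5.9,1.2,-0.2,-0.2,0.45],[4.6,1.0,-7.1,1.2,-0.2,-0.2,0.45],[5.5,1.1,-8.4,1.2,-0.2,-0.2,0.45],[6.4,1.3,-9.7,1.2,-0.2,-0.2,0.45],[6.4,1.3,-9.7,1.2,-0.2,-0.2,0.45]]}}

```text
time_s: 13.05
tool_pos: [0.5182, 0.0107, 0.1113]
tcp_rot: [[0.62, 0.548, 0.561], [0.603, -0.791, 0.106], [0.501, 0.273, -0.821]]
force: [-0.2, -0.4, -0.1]
gripper_width: 0.0424
gripper_force: 0.0
```

Run:
```python
from w import *
st=robot.get_state();print(st['tool_pos'],st['q'],st['force'],st['wrist_torque'])
n='scene';im=cv2.cvtColor(robot.camera(n),cv2.COLOR_RGB2BGR)
p=np.array(proj(n,W)).astype(int);print(p)
k=(p[0]-50,p[1]-38)
cv2.imwrite('pics/e10.png',cv2.convertScaleAbs(cv2.resize(im[k[1]:k[1]+75,k[0]:k[0]+100],None,fx=8,fy=8,interpolation=cv2.INTER_CUBIC),alpha=1.5))
```

```text
[0.518 0.011 0.111] [-0.197 -0.388  2.412  0.398  0.582  0.415] [-0.212 -0.43  -0.105] [-0.109  0.502 -0.028]
[317 216]
```

View pics/e10.png

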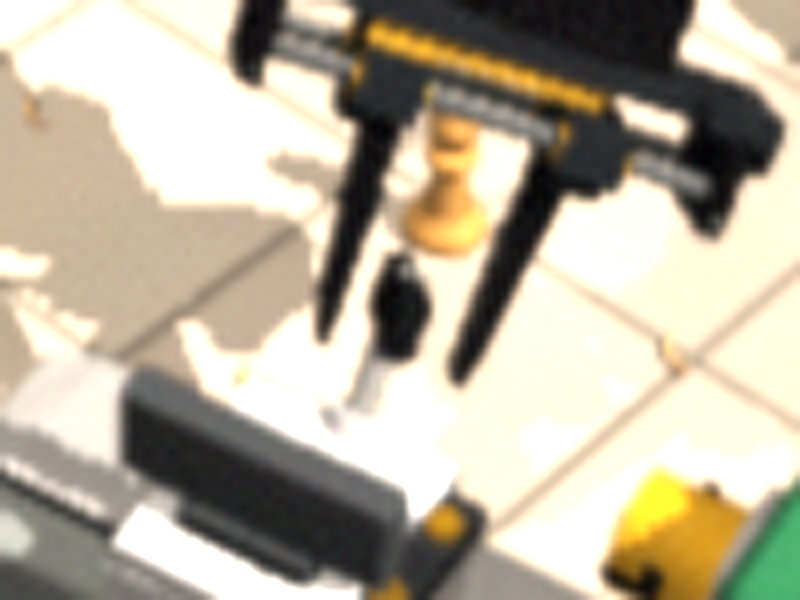

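Emit:
{"fn": "servo_tool", "kwargs": {"increments": [[0,0,0,0,0,0,0.3],[0,0,0,0,0,0,0.2],[0,0,0,0,0,0,0.1],[0,0,0,0,0,0,0.03],[0,0,0,0,0,0,0.03],[0,0,0,0,0,0,0.03]], "newtons": 30}}

```text
time_s: 13.7
tool_pos: [0.5181, 0.0093, 0.1132]
tcp_rot: [[0.62, 0.544, 0.565], [0.601, -0.792, 0.103], [0.504, 0.276, -0.819]]
force: [-3.3, -1.7, 4.2]
gripper_width: 0.0117
gripper_force: 30.0
```

Run:
```python
from w import *
st=robot.get_state();R=st['tcp_rot'];print(st['tool_pos'],st['force'],st['wrist_torque'])
print('theta',np.arctan2(R[:,0]@cy,R[:,0]@e))
print('deg per 8deg step along -a:',-8*a, -a)
```

```text
[0.518 0.009 0.113] [-3.323 -1.659  4.202] [-0.427  0.529 -0.215]
theta 0.4988832806681886
deg per 8deg step along -a: [ 4.512  0.835 -6.553] [ 0.564  0.104 -0.819]
```

Emit:
{"fn": "servo_tool", "kwargs": {"increments": [[0,-0.1,0.15,2.8,0.5,-4.1,0.03],[0,-0.1,0.15,5.6,1.0,-8.2,0.03],[0,-0.1,0.15,8.5,1.6,-12.3,0.03],[0,-0.1,0.15,11.3,2.1,-16.4,0.03],[0,-0.1,0.15,14.1,2.6,-20.5,0.03],[0,-0.1,0.15,16.9,3.1,-24.6,0.03],[0,-0.1,0.15,19.7,3.6,-28.7,0.03],[0,-0.1,0.15,22.6,4.2,-32.8,0.03],[0,-0.1,0.15,25.4,4.7,-36.9,0.03],[0,-0.1,0.15,28.2,5.2,-41,0.03],[0,-0.1,0.15,28.2,5.2,-41,0.03]]}}

```text
time_s: 14.8
tool_pos: [0.5174, 0.0085, 0.1133]
tcp_rot: [[0.817, -0.126, 0.563], [-0.221, -0.97, 0.103], [0.533, -0.208, -0.82]]
force: [0.6, -2.1, -1.8]
gripper_width: 0.0117
gripper_force: 30.0
```

```bash
cat > m.py <<'E'
from w import *
st=robot.get_state();R=st['tcp_rot'];print(st['tool_pos'],st['q'],st['force'],st['wrist_torque'],'torque about a',st['wrist_torque']@a)
print('theta',np.arctan2(R[:,0]@cy,R[:,0]@e),'axis',R[:,2]+a)
E
python3 m.py
```

```text
[0.517 0.009 0.113] [-0.202 -0.396  2.413  0.397  0.586  1.289] [ 0.604 -2.067 -1.814] [-0.527  0.566 -0.377] torque about a -0.07043641574150027
theta -0.3744778748988069 axis [-0.001 -0.001 -0.001]
```

Emit:
{"fn": "servo_tool", "kwargs": {"increments": [[0,0,0,2.3,0.4,-3.3,0.03],[0,0,0,4.5,0.8,-6.6,0.03],[0,0,0,6.8,1.2,-9.8,0.03],[0,0,0,9,1.7,-13.1,0.03],[0,0,0,10.2,1.9,-14.7,0.03],[0,0,0,11.3,2.1,-16.4,0.03],[0,0,0,12.4,2.3,-18,0.03],[0,0,0,13.5,2.5,-19.7,0.03],[0,0,0,13.5,2.5,-19.7,0.03]], "newtons": 45}}

```text
time_s: 15.7
tool_pos: [0.5176, 0.0087, 0.1137]
tcp_rot: [[0.697, -0.445, 0.563], [-0.593, -0.799, 0.103], [0.404, -0.405, -0.82]]
force: [-0.1, 1.3, -0.5]
gripper_width: 0.012
gripper_force: 46.2
```

```bash
python3 m.py
```

```text
[0.518 0.009 0.114] [-0.201 -0.396  2.413  0.394  0.586  1.706] [-0.071  1.311 -0.54 ] [-0.522  0.316  0.888] torque about a 0.9892123949714093
theta -0.7886372385665883 axis [-0.001 -0.002 -0.001]
```

Emit:
{"fn": "servo_tool", "kwargs": {"increments": [[0,0,0,0,0,0,0.2],[0,0,0,0,0,0,0.35],[0,0,0,0,0,0,0.45],[0,0,0,0,0,0,0.45],[-1.1,-0.2,1.6,0,0,0,0.45],[-2.3,-0.4,3.3,0,0,0,0.45],[-4,-0.7,5.7,0,0,0,0.45],[-5.5,-1,8,0,0,0,0.45],[-6.8,-1.2,10,0,0,0,0.45],[-6.8,2,12,0,0,0,0.45],[-6.8,6,14,0,0,0,0.45],[-6.8,10,14,0,0,0,0.45]]}}

```text
time_s: 16.9
tool_pos: [0.4512, 0.1091, 0.2591]
tcp_rot: [[0.689, -0.447, 0.571], [-0.599, -0.794, 0.102], [0.408, -0.412, -0.815]]
force: [0.3, -0.1, -0.2]
gripper_width: 0.0425
gripper_force: 0.0
```

Emit:
{"fn": "servo_tool", "kwargs": {"increments": [[0,4,0,0,0,0,0.45],[0,8,0,0,0,0,0.45],[0,12,0,0,0,0,0.45],[0,16,0,0,0,0,0.45],[0,16,0,0,0,0,0.45]]}}

```text
time_s: 17.4
tool_pos: [0.4488, 0.2728, 0.2535]
tcp_rot: [[0.699, -0.443, 0.561], [-0.592, -0.799, 0.107], [0.401, -0.407, -0.821]]
force: [0.5, -0.1, -0.9]
gripper_width: 0.0426
gripper_force: 0.0
```

Run:
```python
from w import *
st=robot.get_state();print(st['time_s'],st['tool_pos'],st['force'])
im=cv2.cvtColor(robot.camera('top'),cv2.COLOR_RGB2BGR)
g=cv2.cvtColor(im,cv2.COLOR_BGR2GRAY)
# wing direction: dark pixels near the wing
p=np.array(proj('top',W)).astype(int)
w=g[p[1]-16:p[1]+17,p[0]-16:p[0]+17];print(w[::2,::2])
for x in(-22,-12,0):
    q=np.array([proj('top',T(l,(x,yy,77))) for yy in np.arange(-14,6,1.)],'f4')
    print(x,cv2.remap(g,q[:,0][None],q[:,1][None],cv2.INTER_LINEAR).ravel())
for th in(-.7,-.5):
  ww=np.cos(th)*e+np.sin(th)*cy;print(th,[np.array(proj('top',W+k*ww+.012*a))-p+16 for k in(-.03,.03)])
a0=cv2.imread('pics/raw_top.png')
```

```text
17.4 [0.449 0.273 0.254] [ 0.502 -0.063 -0.852]
[[ 99 113 167 166 169 169 167 169 165 165 168 165 161 162 165 113  87]
 [ 65 158 168 165 169 169 168 168 165 165 168 166 161 162 164 126  85]
 [ 43 167 169 164 168 169 168 168 164 166 167 167 161 163 165 154  62]
 [ 36 166 169 165 167 170 169 161 119 125 159 155 162 162 166 169  63]
 [ 44 164 169 165 166 170 164 135 142 136  51  17 104 155 157 149  78]
 [ 50 148 168 166 165 169 150 141  89  57  23  18  22  56  63  54  46]
 [ 65 132 139  93  76  61  88 116  84  24  33  23  29  53  59  68  92]
 [ 62  59  58  52  44  45  49  92  42  30  26  22  88  98 126 134 134]
 [ 48  49  56  66  63  79  83  58  22  27  26  98 133 133 134 134 134]
 [ 76  80  68  63  67  75  62  23  60  52  39  96  97  98  97 105 107]
 [136 136 135 135 102 129  53  29 112 112  82  84  83 125 133 145 147]
 [136 136 136 135 101  69  17  22  73  88  83  83  83  84  84 131 140]
 [136 136 135 135 100  38  19  19  37  84  84  87  86  86  95  98  98]
 [140 136 136 135 101  40  17  24  82  84  98  98  98  99  99  99  99]
 [142 139 149 151 109 100  43 121 136 118 111  98  99  99  99  99 100]
 [151 151 150 150 109 146 137 135 145 149 127  99  99  99 100 100 100]
 [151 150 151 150 108 147 138 135 135  84  85 100  99 100 100 100 100]]
-22 [167 168 169 169 169 169 168 168 165 158 150 124  84  44  45  50  54  60
  66  71]
-12 [167 167 163 160 152 137 122 116 113 109 102  95  83  64  46  46  53  61
  67  73]
0 [116 105  97  97  97  97  96  96  93  90  83  67  51  44  41  39  39  39
  39  39]
-0.7 [array([10.374, 28.053]), array([22.349,  9.863])]
-0.5 [array([12.504, 28.866]), array([20.197,  9.013])]
```

```bash
python3 -c "
from cell import robot
print(robot.close_job())"
```

```text
the job is handed in; nothing more can be done
None
```

The carriage is on the bed against the stop bar with its knob on the robot's side, the knob is tightened to its end stop and released, and the job was handed in at about 17.5 s; no bystander was in the arm's path, but I did not re-check their positions afterwards.

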